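Latch a quick hook onto a floating top hitch

TASK

Fit the quick hook to the floating top hitch: set its mouth over the cross pin from above, fork end over the tie tube, and press down steadily, without ramming, until the clevis has sunk to its bottom stop, the hook is fully home and its sprung latch has snapped shut under the pin. Then tug the hook firmly straight up, clevis and all, against the top stop, to prove that the latch holds. Let go, leaving the hook sitting on the pin with its shank on the tie tube, and leave the other things on the bench where they are.

Things in the scene. Friction and masses are not known exactly. Their poses are not given: they have to be found in the camera images.
- hook: Loose quick hook of a tractor top link, dark steel, 194 mm long, 104 mm high, 0.5 to 0.75 kg. Origin: where the pin's axis lies once home. Own axes: mouth to -z, fork to -x, y along the pin. Head: a plate 24 mm thick (y), x -50 to +34 mm, z -56 (mouth) to +48 mm (top). It starts mouth down, tipped back by 0.31 rad on heel and fork, beak (+x) raised, fork roughly towards the robot
- hook_grip (a point): Good place to grip the hook: in its solid crown, at x -31, z +34 mm of the hook's frame, same axes; fingers on the flat faces, 24 mm apart along y, approach along the hook's -z. The crown runs 19 mm behind it, 51 mm ahead, 14 mm above and 24 mm below. The hook's centre of mass lies about 28 mm farther back and 35 mm lower, so grip hard
- hook_mouth (a point): Middle of the mouth's lower edge, 56 mm below the hook's origin, same axes. The slot is 24 mm wide (fore and aft), flaring to 38 mm over the last 12 mm at the mouth
- hook_fork (a point): Middle of the hook's fork end: 64 mm wide, 40 mm high, from x -108 to -160 mm of the hook's frame. Between head and fork runs a round shank, 26 mm thick, its underside 17 mm below the hook's origin
- latch (a joint): Sprung steel tongue in the hook's slot: 0 shut, up to 0.72 rad folded up into the hook. The pin meets it 35 mm before home and folds it against up to about 15 N, most at the start; it snaps shut under the pin 3 to 5 mm before home. Shut, it blocks the slot: pull the hook up and the pin comes to bear on it about 5 mm from home. A firm tug is 15 to 20 N over the weight
- latch_tip (a point): Round tip of the latch tongue (radius 4 mm), at x -2, z -19 mm of the hook's frame when shut. The tongue is 30 mm long, 16 mm wide and pivots behind the slot, pointing up and forward
- bracket: Fixed part of an implement's floating top hitch. Origin on the bench straight under the pin; x away from the tie tube, y along the pin. Base plate x -130 to +70, y -75 to +75, 12 mm thick; two guide plates 70 mm high, x -75 to -5, y 28 to 37 either side, in which the clevis slides
- clevis: U-shaped clevis with the cross pin, steel, 19 mm thick. Origin on the pin's axis, mid-way between the cheeks; y along the pin, x away from the tie tube. It floats up and down in the guides, pin axis 86 mm (bottom stop) to 108 mm (top stop) above the bench, and stays where left, but gives way to about 8 N, less than the latch takes: a press carries it down to its bottom stop, a tug up to its top stop
- tie_tube (a point): Middle of the clevis's tie tube, 18 mm thick, along y, 80 mm behind the pin and 26 mm below its axis; it holds the seated hook level by its shank. Clevis cheeks: 9 mm thick, 36 mm clear between them, x -95 to +30 mm of the pin, up to 14 mm below its axis; around the pin only (x -14 to +14) they rise to 14 mm above it. Nothing else lies between them above -66 mm
- oil_bottle: White oil bottle, 64 mm thick, 170 mm high, loose; origin under its middle. Leave it alone
- wrench: Steel wrench lying flat, 190 mm, loose. Leave it alone
- grease_tin: Tin, 84 mm thick, 85 mm high, loose; origin under its middle. Leave it alone
- parts_bin: Cardboard bin with a yellow front, 150 x 100 x 85 mm, loose; origin under its middle. Leave it alone
Mind the look-alikes: they are no part of the job. What is shaped like the hook but blue or orange is not meant.

How it is judged:
On the way, in this order (a step that is already met when the one before it is completed fails the run):
1. the clevis is at its bottom stop, the hook fully home on the pin, its latch shut under the pin (z of clevis in the frame of hook between -0.003 and 0.004 m and x of clevis in the frame of hook between -0.006 and 0.006 m and y of clevis in the frame of hook between -0.012 and 0.012 m and value of joint latch below 0.1 rad and height (world z) of clevis below 0.089 m), for 0.2 s.
2. the hook is tugged up against the clevis's top stop, the shut latch bearing on the pin with more than 11 N (z of clevis in the frame of hook between -0.012 and -0.0033 m and x of clevis in the frame of hook between -0.008 and 0.008 m and contact force between hook and clevis above 11 N and value of joint latch below 0.15 rad and height (world z) of each of clevis, clevis above 0.105 m), for 0.1 s.
At the end, for the whole second after the job is handed in: Pin in the hook's throat within 3 mm of home (6 mm fore and aft, 12 mm along the pin), latch shut (under 0.1 rad), hook upright within 0.12 rad, at rest and let go; the other things not moved by more than 30 mm (z of clevis in the frame of hook between -0.003 and 0.004 m and x of clevis in the frame of hook between -0.006 and 0.006 m and y of clevis in the frame of hook between -0.012 and 0.012 m and value of joint latch below 0.1 rad and angle between hook's own z axis and vertical below 0.12 rad and linear speed of hook below 0.02 m/s); the robot touches nothing.
It fails at once if the hook is rammed on or wrenched: more than 90 N between hook and clevis (contact force between hook and clevis above 90 N).
It fails at once if the oil bottle, wrench, grease tin or parts bin is moved by more than 30 mm (distance of any of oil_bottle, wrench, grease_tin, parts_bin from where it was at the start of the episode above 0.03 m).
It also fails if it takes over 58 s, if anything falls off the work surface, if the arm or the gripper's body presses on something with over 40 N, if the wrist force passes 120 N, or if a joint passes its speed limit or range.

ROBOT

A 7-joint arm with a two-finger parallel gripper is mounted at the origin on the work surface. World frame = base frame: x ahead of the robot, y to its left, z up, the work surface at z = 0. Lengths are in m, angles in rad, forces in N, time in s.
With the tool pointing down it reaches from about 0.35 to 0.9 m from the base axis. Payload 19.9 kg.
Tool frame: the origin (TCP) lies on the centre line of the jaws, within the pads' length; the fingertips stand ahead of it and the grasp point (between the pads) lies 11 mm behind it (arm.tcp_to_tips is the z of the fingertips in the tool frame, in m); z points along the fingers, y is the line along which they close (so a half turn about z gives the same grasp; the last joint's range is limited). The gripper opens to 94 mm and grips with 3 to 60 N. Pads are 16 mm wide; open, the fingers measure 119 mm over their backs; the gripper's body (75 mm by 177 mm) begins 78 mm behind the grasp point.
Start: joints at [1.165, 0.417, -0.01, 1.614, 0.005, 1.111, -0.053], TCP at [0.222, -0.584, 0.213] pointing down, gripper open.
Joint ranges: [-2.81, 2.81], [-0.39, 2.02], [-1.27, 1.25], [0.06, 2.57], [-1.19, 4.33], [0.19, 2], [-2.82, 2.82]. Speed limits (rad/s): [1.89, 1.89, 2.39, 2.39, 3.01, 3.01, 3.01].

INTERFACE

Orientations are given as a unit quaternion [x, y, z, w].
In Python, from workcell import arm gives the robot as it stands.
- The arm moves only by the tool apply_moves, never from a script. Its argument "plan" is a list of rows, each an object with "rotation": the turn, a rotation vector about the tool's x, y, z in rad, a list of three; "offset": the shift along the tool's x, y, z in mm, a list of three; "grip": the closure, from -1 (fully open) to 1 (shut), so that 0 is half open. In form: [{"rotation": [rx, ry, rz], "offset": [tx, ty, tz], "grip": grip}, ...]. A call has 1 to 12 rows; each row shifts and turns the commanded pose from where the row before left it, along the tool's axes as they then stand; what a row does not reach is not made up. A row lasts 1/12 s, in which the tool goes at most 41.7 mm and 7.16 degrees, less where a joint would pass 70% of its speed; a pose out of reach is approached as far as the arm can. A call is refused whole if a number of a shift passes 41.7 or a number of a turn 0.125, either way. A call with a gripper value outside its range is refused whole. The fingers move at their own pace and stop on an object; the grip force is fixed at half the most. Time passes only in rows, so rows that do not move let the fingers close. It gives the time, the measured TCP pose, the force, the opening and the grip force at its end, in the units of the state.
- arm.observe(): the state, without advancing time (a new reading comes with each control period).
- arm.grab_frame(name): name is "scene" or "top" or "wrist"; returns the picture (400x640x3 uint8, red, green, blue); there is no depth.
- arm.camera_model(name): a dict with "fx", "fy", "cx", "cy" (pixels), "pose" (4x4, takes a point from camera to world coordinates). Camera axes: x right, y down, z forward; pixel columns grow to the right and rows downward; lengths in m; the calibration is good to about 2 mm. The wrist camera is an equidistant fisheye: a pixel r from the principal point sees the ray r / f radians off the axis. A picture is of the moment at which its call begins: read the wrist's pose just before it. camera_model takes no time and is no camera call; for the wrist camera it gives the pose at the moment of the call.
- arm.sign_off(): hands the job in; it is judged then, once.
Trained networks look in the newest picture that a camera, given by its name, has taken for a name from the list of things; names that differ only in an ending like _2 or _b are one class to them, and where a whole thing is asked for, a point or a joint stands for the part that bears it (a point fixed in the world has none). Each returns a list of dicts, best first, with "score" (0 to 1); they miss things now and then, are a little off and sometimes report something else, mostly with a low value. They report only what shows in the picture. A call takes as long as a camera call. They do not tell look-alikes from the thing itself.
- arm.spot_in(camera, query): "rect" ([left, top, width, height] in pixels, round what is visible of it).
- arm.trace(camera, query): "region" (400x640 bool, what is visible of it) and "rect" ([left, top, width, height] in pixels, round what is visible of it).
The state is a dict: "time_s": time; "qpos": joint angles; "dq": joint speeds; "tau": joint torques, N m; "tcp_pos": TCP position; "ee_rot": TCP orientation; "ft_force": force on the tool from outside, world axes, zero at the start; "torque": the same for the moment, N m; "opening": opening from 0.0 (shut) to 1.0 (fully open); "finger_force": force on a finger pad.
Only numpy, scipy, OpenCV 4.12 (cv2) and the standard library are available. Lean on these libraries where they do the work, as an engineer would, in place of code of your own. Each camera call takes 0.05 s, during which the arm holds its last target. There are 200 camera calls.

## Working session

There is one attempt and no reset: what is moved stays moved. The work goes in short steps, Python scripts to look and compute and a tool call to move; the robot and the scene stay as the last step left them, time stands still between calls to the robot, and variables do not carry over. Pictures are saved under pics/ and viewed, at most 10 in all, crops included, and the job is handed in when it is done.

Besides the shell and the picture viewer there is one more tool, called by a JSON object that holds its "fn" and its "kwargs", one argument or row to a line. apply_moves: Moves the arm, as the interface text tells. Its arguments: {"type":"object","properties":{"plan":{"type":"array"}},"required":["plan"]}

```bash
mkdir -p pics; ls; cat > h.py <<'E'
import numpy as np, cv2
from workcell import arm
def save(name, fn):
    im=arm.grab_frame(name); cv2.imwrite('pics/'+fn, im[:,:,::-1]); return im
def ray(name,u,v):
    m=arm.camera_model(name); P=np.array(m['pose'])
    x=(u-m['cx'])/m['fx']; y=(v-m['cy'])/m['fy']
    if name=='wrist':
        r=np.hypot(x,y); d=np.array([np.sin(r)*x/r,np.sin(r)*y/r,np.cos(r)]) if r>0 else np.array([0,0,1.])
    else: d=np.array([x,y,1.])
    d=P[:3,:3]@d; return P[:3,3],d/np.linalg.norm(d)
def atz(name,u,v,z):
    o,d=ray(name,u,v); return o+d*(z-o[2])/d[2]
def proj(name,p):
    m=arm.camera_model(name); P=np.array(m['pose']); p=np.atleast_2d(p)
    c=(p-P[:3,3])@P[:3,:3]
    if name=='wrist':
        r=np.hypot(c[:,0],c[:,1]); t=np.arctan2(r,c[:,2]); s=t/np.maximum(r,1e-9)
        return np.c_[m['cx']+m['fx']*c[:,0]*s, m['cy']+m['fy']*c[:,1]*s]
    return np.c_[m['cx']+m['fx']*c[:,0]/c[:,2], m['cy']+m['fy']*c[:,1]/c[:,2]]
E
python3 - <<'E'
from h import *
a=save('scene','scene0.png');b=save('top','top0.png')
cv2.imwrite('pics/both0.png',np.vstack([a,b])[:,:,::-1][:, :])
for c in ('scene','top'):
    m=arm.camera_model(c);print(c,m['fx'],m['cx'],m['cy'],np.round(m['pose'],3).tolist())
    for q in ('hook','clevis','bracket','tie_tube'):
        print(c,q,[(np.round(r['rect']).tolist(),round(r['score'],2)) for r in arm.spot_in(c,q)])
s=arm.observe();print(s, arm.tcp_to_tips)
E
```

```text
pics
scene 507.68085376049913 324.6207064624787 197.7850241174275 [[0.526, 0.713, -0.464, 1.329], [0.85, -0.449, 0.275, -0.526], [-0.013, -0.539, -0.842, 1.464], [0.0, 0.0, 0.0, 1.0]]
scene hook [([238.0, 202.0, 53.0, 42.0], 0.97), ([267.0, 264.0, 45.0, 49.0], 0.86), ([219.0, 147.0, 20.0, 44.0], 0.64)]
scene clevis [([371.0, 148.0, 37.0, 36.0], 0.76)]
scene bracket [([356.0, 146.0, 71.0, 57.0], 0.62)]
scene tie_tube [([369.0, 148.0, 44.0, 33.0], 0.8)]
top 462.3312884919041 322.6280180077531 200.00134023349668 [[-0.03, -0.992, 0.125, 0.324], [-0.999, 0.032, 0.02, -0.109], [-0.024, -0.125, -0.992, 1.862], [0.0, 0.0, 0.0, 1.0]]
top hook [([358.0, 251.0, 31.0, 56.0], 0.91), ([374.0, 126.0, 15.0, 49.0], 0.71), ([364.0, 186.0, 28.0, 46.0], 0.7), ([448.0, 183.0, 49.0, 38.0], 0.56)]
top clevis [([242.0, 182.0, 30.0, 36.0], 0.8)]
top bracket [([235.0, 172.0, 50.0, 61.0], 0.92)]
top tie_tube [([240.0, 184.0, 29.0, 34.0], 0.9)]
{'time_s': 0.5, 'qpos': array([ 1.16549615,  0.41742254, -0.01028971,  1.61365607,  0.00471053,
        1.11070568, -0.05302273]), 'dq': array([ 0.00060051, -0.00033806, -0.00115444, -0.00029113, -0.00054927,
       -0.00128823, -0.00047794]), 'tau': array([ 2.70641367e-04, -8.50466037e+01,  6.38192128e-01, -4.26036286e+01,
       -4.86480526e-02,  1.41278794e-02, -9.01547014e-05]), 'tcp_pos': array([ 0.22236554, -0.58404762,  0.21338747]), 'ee_rot': array([ 9.83503926e-01,  1.80886762e-01, -4.32914296e-05, -7.58601589e-05]), 'ft_force': array([0.79526087, 0.43458557, 0.24975674]), 'torque': array([ 0.04011183,  0.00881136, -0.00141617]), 'finger_force': 0.0, 'opening': 1.0015608250086767} 0.008
```

View pics/scene0.png

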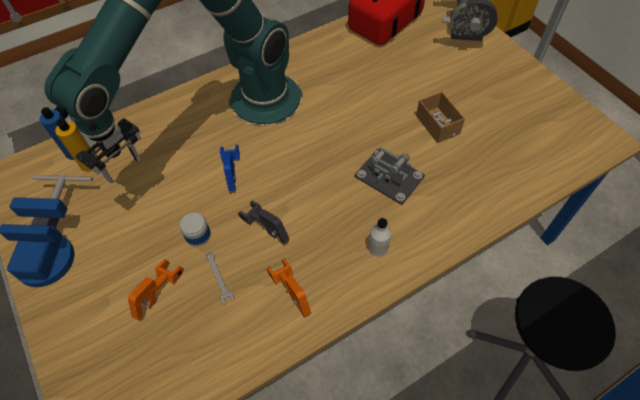

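View pics/top0.png

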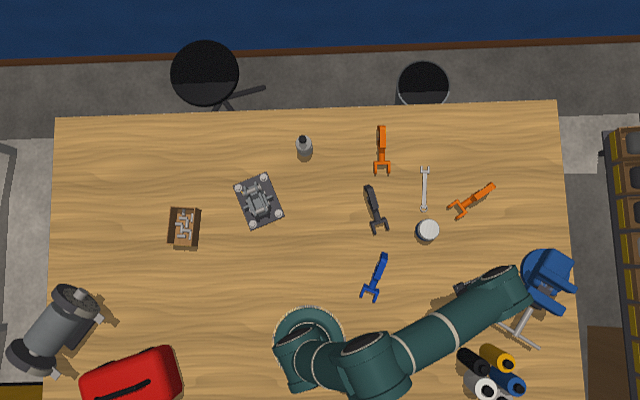

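The hook could be confused with blue (scene 230,167), orange (291,287), orange (155,288), and dark steel (265,222; top 376,209). The dark one fits the description. The clevis is at scene (389,166), top (257,200). I'll check the choice in one close crop and estimate rough positions.

```bash
python3 - <<'E'
from h import *
a=save('scene','s1.png');b=save('top','t1.png')
c1=cv2.resize(a[185:255,225:305],(400,350),interpolation=cv2.INTER_CUBIC)
c2=cv2.resize(b[175:245,350:400],(250,350),interpolation=cv2.INTER_CUBIC)
c3=cv2.resize(a[135:210,345:435],(420,350),interpolation=cv2.INTER_CUBIC)[:, :]
c4=cv2.resize(b[165:240,225:295],(327,350),interpolation=cv2.INTER_CUBIC)
r1=np.hstack([c1,c2]);r2=np.hstack([c3,c4])
W=750
pad=lambda r:np.hstack([r,np.zeros((350,W-r.shape[1],3),np.uint8)])
o=np.vstack([pad(r1),pad(r2)]);o=cv2.resize(o,(640,597));cv2.imwrite('pics/crop1.png',o[:,:,::-1])
for n,u,v,z in [('hook head',371,196,.05),('hook fork',380,224,.03),('clevis',257,200,.09),('wrench',425,188,0),('tin',428,231,.08),('bottle',304,150,.1)]:
    print(n,atz('top',u,v,z).round(3))
print('scene hook',atz('scene',265,222,.05).round(3),'clevis',atz('scene',389,166,.09).round(3))
m=arm.camera_model('wrist');print(m['fx'],m['cx'],m['cy'],np.round(m['pose'],3).tolist())
from scipy.spatial.transform import Rotation as R
s=arm.observe();print(R.from_quat(s['ee_rot']).as_matrix().round(3).tolist())
T=R.from_quat(s['ee_rot']).as_matrix();P=np.array(m['pose']);print('cam in tool',(T.T@(P[:3,3]-s['tcp_pos'])).round(4),(T.T@P[:3,:3]).round(3).tolist())
E
```

```text
hook head [ 0.563 -0.264  0.05 ]
hook fork [ 0.453 -0.296  0.03 ]
clevis [0.557 0.181 0.09 ]
wrench [ 0.595 -0.488  0.   ]
tin [ 0.417 -0.473  0.08 ]
bottle [ 0.746 -0.007  0.1  ]
scene hook [ 0.526 -0.276  0.05 ] clevis [0.579 0.171 0.09 ]
309.70691628693146 319.13232325670174 194.20770459528333 [[0.356, -0.9, -0.251, 0.296], [-0.935, -0.343, -0.095, -0.556], [-0.0, 0.269, -0.963, 0.386], [0.0, 0.0, 0.0, 1.0]]
[[0.935, 0.356, -0.0], [0.356, -0.935, 0.0], [-0.0, -0.0, -1.0]]
cam in tool [ 0.0785 -0.0005 -0.1723] [[-0.0, -0.963, -0.269], [1.0, 0.0, -0.0], [0.0, -0.269, 0.963]]
```

View pics/crop1.png

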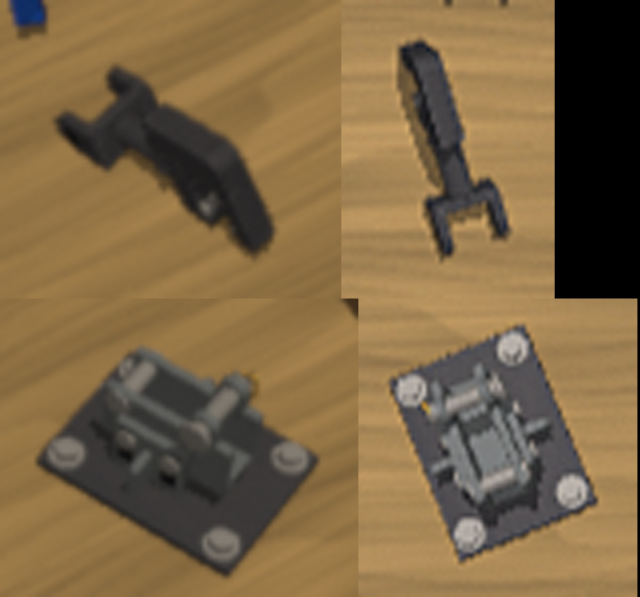

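The crop confirms the dark hook: beak on the far side, fork towards the robot, yaw about 0.3 rad. Next I bring the wrist camera over it.

{"fn": "apply_moves", "kwargs": {
  "plan": [
    {"rotation":[0,0,0],"offset":[31,-15.5,0],"grip":-1},
    {"rotation":[0,0,0],"offset":[31,-15.5,0],"grip":-1},
    {"rotation":[0,0,0],"offset":[31,-15.5,0],"grip":-1},
    {"rotation":[0,0,0],"offset":[31,-15.5,0],"grip":-1},
    {"rotation":[0,0,0],"offset":[31,-15.5,0],"grip":-1},
    {"rotation":[0,0,0],"offset":[31,-15.5,0],"grip":-1},
    {"rotation":[0,0,0],"offset":[31,-15.5,0],"grip":-1},
    {"rotation":[0,0,0],"offset":[31,-15.5,0],"grip":-1},
    {"rotation":[0,0,0],"offset":[31,-15.5,0],"grip":-1},
    {"rotation":[0,0,0],"offset":[31,-15.5,0],"grip":-1},
    {"rotation":[0,0,0],"offset":[31,-15.5,0],"grip":-1},
    {"rotation":[0,0,0],"offset":[31,-15.5,0],"grip":-1}
  ]
}}

```text
time_s: 1.6
tcp_pos: [0.5048, -0.2765, 0.2137]
ee_rot: [0.984, 0.181, 0.0, 0.0]
ft_force: [1.0, -0.7, -0.3]
opening: 0.994
finger_force: 0.0
```

{"fn": "apply_moves", "kwargs": {
  "plan": [
    {"rotation":[0,0,0],"offset":[0,0,0],"grip":-1},
    {"rotation":[0,0,0],"offset":[0,0,0],"grip":-1},
    {"rotation":[0,0,0],"offset":[0,0,0],"grip":-1}
  ]
}}

```text
time_s: 1.85
tcp_pos: [0.5035, -0.2784, 0.2134]
ee_rot: [0.984, 0.181, -0.0, 0.0]
ft_force: [-0.5, -0.8, 0.3]
opening: 0.999
finger_force: 0.0
```

```bash
python3 - <<'E'
from h import *
s=arm.observe();print(s['time_s'],s['tcp_pos'],s['ee_rot'])
np.save('cam1.npy',np.array(arm.camera_model('wrist')['pose']))
w=save('wrist','w1.png')
for q in ('hook','hook_grip','hook_fork','hook_mouth','clevis','tie_tube'):
    print(q,[(np.round(r['rect']).tolist(),round(r['score'],2)) for r in arm.spot_in('wrist',q)])
E
```

```text
1.85 [ 0.50349295 -0.27836524  0.21337521] [ 9.83521447e-01  1.80791372e-01 -1.98158019e-04  6.81269236e-05]
hook [([503.0, 217.0, 114.0, 50.0], 0.84), ([288.0, 80.0, 57.0, 163.0], 0.8), ([371.0, 0.0, 68.0, 76.0], 0.7), ([204.0, 288.0, 103.0, 79.0], 0.67)]
hook_grip [([286.0, 77.0, 60.0, 169.0], 0.87), ([501.0, 220.0, 116.0, 48.0], 0.86), ([207.0, 288.0, 96.0, 79.0], 0.75)]
hook_fork [([504.0, 220.0, 115.0, 50.0], 0.98), ([288.0, 83.0, 57.0, 158.0], 0.75), ([369.0, 0.0, 71.0, 74.0], 0.61), ([207.0, 287.0, 99.0, 83.0], 0.57)]
hook_mouth [([370.0, 0.0, 67.0, 75.0], 0.86), ([206.0, 287.0, 97.0, 86.0], 0.77), ([501.0, 219.0, 119.0, 50.0], 0.74), ([287.0, 79.0, 62.0, 168.0], 0.67)]
clevis [([0.0, 2.0, 62.0, 80.0], 0.58)]
tie_tube [([1.0, 0.0, 58.0, 84.0], 0.96)]
```

View pics/w1.png

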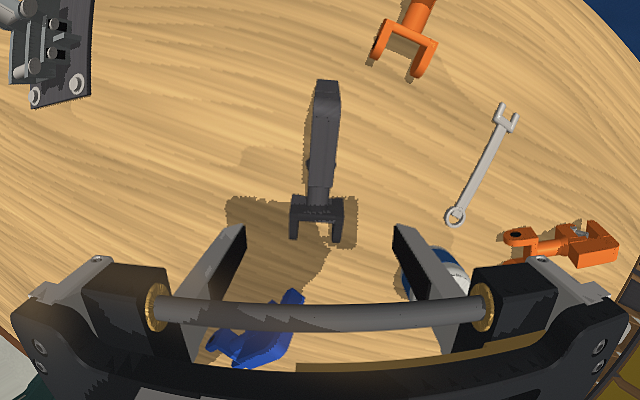

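The dark hook is at wrist (317,160): beak tip at (327,80), fork tips at about (293,240) and (338,242), orange and blue clones clear of it. Next I fit its pose.

```bash
cat >> h.py <<'E'
from scipy.spatial.transform import Rotation as R
from scipy.optimize import minimize
def box(x0,x1,y0,y1,z0,z1): return np.array([[x,y,z] for x in np.linspace(x0,x1,5) for y in (y0,y1) for z in (z0,z1)])/1e3
# hook: head with beak/crown, shank, fork root, two tines
HOOK=[box(-50,34,-12,12,-56,48),box(-110,-50,-13,13,-17,9),box(-125,-108,-32,32,-20,20),box(-160,-108,-32,-19,-20,20),box(-160,-108,19,32,-20,20)]
def pose(x,y,z,yaw,pitch): return R.from_euler('zyx',[yaw,-pitch,0]).as_matrix(),np.array([x,y,z])
def sil(cam,parts,Rm,t):
    im=np.zeros((400,640),np.uint8)
    for b in parts:
        q=proj(cam,b@Rm.T+t); cv2.fillConvexPoly(im,cv2.convexHull(q.astype(np.float32)).round().astype(np.int32),1)
    return im
E
python3 - <<'E'
from h import *
im=arm.grab_frame('wrist')
T=arm.trace('wrist','hook')
for t in T: print(np.round(t['rect']).tolist(),t['score'])
t=[t for t in T if 280<t['rect'][0]+t['rect'][2]/2<350][0]; M=t['region'].astype(np.uint8)
np.save('hookmask.npy',M)
# mask mid/width by row
for v in range(82,246,8):
    u=np.where(M[v])[0]
    if len(u): print(v,u.min(),u.max(),len(u))
def cost(p):
    S=sil('wrist',HOOK,*pose(p[0],p[1],.0685,p[2],.31)); return -((S&M).sum()/(S|M).sum())
best=None
for yaw in (.25,.3,.35,.4):
    r=minimize(cost,[.53,-.27,yaw],method='Nelder-Mead',options=dict(initial_simplex=[[.53,-.27,yaw],[.55,-.27,yaw],[.53,-.26,yaw],[.53,-.27,yaw+.1]]))
    print(r.x.round(4),-r.fun)
    if best is None or r.fun<best.fun: best=r
S=sil('wrist',HOOK,*pose(best.x[0],best.x[1],.0685,best.x[2],.31))
o=im.copy();c,_=cv2.findContours(S,0,1);cv2.drawContours(o,c,-1,(255,0,0),1)
c,_=cv2.findContours(M,0,1);cv2.drawContours(o,c,-1,(0,255,0),1)
Rm,t0=pose(best.x[0],best.x[1],.0685,best.x[2],.31)
g=proj('wrist',np.array([[-31,0,48]])/1e3@Rm.T+t0)[0];cv2.circle(o,tuple(int(x) for x in g.round()),2,(255,255,0),-1)
cr=cv2.resize(o[70:250,250:390],(467,600),interpolation=cv2.INTER_NEAREST)
cv2.imwrite('pics/fit1.png',cr[:,:,::-1])
E
```

```text
[206.0, 288.0, 99.0, 79.0] 0.75
[369.0, 1.0, 67.0, 76.0] 0.72
[286.0, 83.0, 59.0, 162.0] 0.63
[501.0, 217.0, 116.0, 50.0] 0.63
82 316 337 22
90 315 339 25
98 314 341 28
106 313 340 28
114 312 340 29
122 311 339 29
130 311 338 28
138 310 337 28
146 310 337 28
154 310 336 27
162 306 335 30
170 307 334 28
178 307 333 27
186 306 332 27
194 306 328 23
202 291 343 53
210 289 343 55
218 289 343 55
226 289 342 22
234 288 341 21
242 332 339 8
[ 0.5749 -0.2599  0.2548] 0.8426483233018057
[ 0.5747 -0.2605  0.2522] 0.8422321736135032
[ 0.5761 -0.2597  0.2581] 0.841789509770312
[ 0.574  -0.2605  0.2534] 0.8402539464653397
```

View pics/fit1.png

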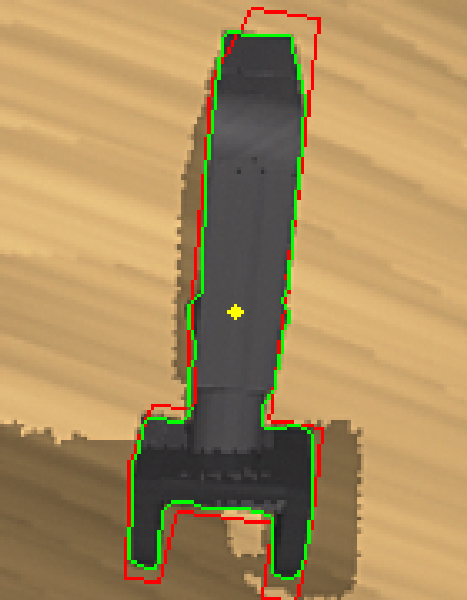

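The fitted outline follows the head and fork sides; only the beak's corner, which is cut off on the real hook, overshoots. I refine with a beak chamfer.

```bash
python3 - <<'E'
from h import *
M=np.load('hookmask.npy')
def parts(xc,zb):
    h=np.array([[x,y,z] for y in (-12,12) for x,z in [(-50,48),(xc,48),(34,zb),(34,-40),(20,-56),(-50,-56)]])/1e3
    return [h]+HOOK[1:]
def S_(p): return sil('wrist',parts(p[3]*1e3,p[4]*1e3),*pose(p[0],p[1],.0685,p[2],p[5]))
def cost(p):
    S=S_(p); return -((S&M).sum()/(S|M).sum())+20*(p[5]-.31)**2
for p0 in ([.575,-.26,.27,.0,.02,.31],[.57,-.262,.33,.01,.02,.31]):
    sx=[p0]+[np.array(p0)+d for d in np.diag([.01,.008,.08,.01,.02,.03])]
    r=minimize(cost,p0,method='Nelder-Mead',options=dict(initial_simplex=sx,maxiter=600)); print(r.x.round(4),-r.fun)
p=r.x
Rm,t0=pose(p[0],p[1],.0685,p[2],.31)
print('TCP target',(Rm@np.array([-.031,0,.023])+t0).round(4))
# midline of head: crown top edge rows
for v in (120,140,160,180):
    u=np.where(M[v])[0]; S=np.where(S_(p)[v])[0]; print(v,(u.min(),u.max()),(S.min(),S.max()))
for v in (215,): 
    u=np.where(M[v])[0]; S=np.where(S_(p)[v])[0]; print(v,(u.min(),u.max()),(S.min(),S.max()))
E
```

```text
[ 0.5748 -0.2595  0.2637  0.0051  0.0214  0.3125] 0.8592220716129713Traceback (most recent call last):
  File "<stdin>", line 11, in <module>
    res = _minimize_neldermead(fun, x0, args, callback, bounds=bounds,
                               **options)
    fxr = func(xr)
    fx = function(np.copy(x), *(wrapper_args + args))
  File "<stdin>", line 8, in cost
  File "<stdin>", line 6, in S_
  File "h.py", line 30, in sil
    q=proj(cam,b@Rm.T+t); cv2.fillConvexPoly(im,cv2.convexHull(q.astype(np.float32)).round().astype(np.int32),1)
  File "h.py", line 15, in proj
    m=arm.camera_model(name); P=np.array(m['pose']); p=np.atleast_2d(p)
ValueError: time passes only in moves, steps and waits
```

```bash
cat >> h.py <<'E'
import functools
_cm=arm.camera_model
_cache={}
class _A:
    def __getattr__(s,n): return getattr(_arm,n)
    def camera_model(s,n):
        if n not in _cache: _cache[n]=_cm(n)
        return _cache[n]
_arm=arm; arm=_A()
E
python3 - <<'E'
from h import *
M=np.load('hookmask.npy')
def parts(xc,zb,f):
    h=np.array([[x,y,z] for y in (-12,12) for x,z in [(-50,48),(xc,48),(34,zb),(34,-40),(20,-56),(-50,-56)]])/1e3
    f=np.clip(f,0,.3)*1e3
    fk=[np.array([[x,y,z] for y in ys for x,z in [(-108,-20+f),(-108,20-f),(-108-f,20),(-108-f,-20),(xe,-20),(xe+f,20),(xe,20-f)]])/1e3 for xe,ys in ((-130,(-32,32)),(-160,(-32,-19)),(-160,(19,32)))]
    return [h,HOOK[1]]+fk
def S_(p): return sil('wrist',parts(p[3]*1e3,p[4]*1e3,p[6]),*pose(p[0],p[1],.0685,p[2],p[5]))
def cost(p):
    S=S_(p); return -((S&M).sum()/(S|M).sum())+20*(p[5]-.31)**2
for p0 in ([.575,-.26,.27,.005,.02,.31,.008],[.57,-.262,.33,.01,.02,.31,.008]):
    sx=[p0]+[np.array(p0)+d for d in np.diag([.01,.008,.08,.01,.02,.03,.008])]
    r=minimize(cost,p0,method='Nelder-Mead',options=dict(initial_simplex=sx,maxiter=600)); print(r.x.round(4),-r.fun)
p=r.x
Rm,t0=pose(p[0],p[1],.0685,p[2],.31)
print('TCP target',(Rm@np.array([-.031,0,.023])+t0).round(4))
for v in (120,140,160,180,215):
    u=np.where(M[v])[0]; S=np.where(S_(p)[v])[0]; print(v,(u.min(),u.max()),(S.min(),S.max()))
for c in (300,335):
    u=np.where(M[:,c])[0]; S=np.where(S_(p)[:,c])[0]; print(c,(u.min(),u.max()),(S.min(),S.max()))
E
```

```text
[ 0.5753 -0.2593  0.2637  0.0073  0.0229  0.3105  0.0101] 0.8895528746863582
[ 0.5755 -0.2597  0.2579  0.0139  0.0205  0.3118  0.0111] 0.8854249930884465
TCP target [ 0.5399 -0.2676  0.0813]
120 (np.int64(311), np.int64(339)) (np.int64(311), np.int64(340))
140 (np.int64(310), np.int64(337)) (np.int64(309), np.int64(337))
160 (np.int64(307), np.int64(334)) (np.int64(307), np.int64(335))
180 (np.int64(306), np.int64(333)) (np.int64(308), np.int64(333))
215 (np.int64(289), np.int64(343)) (np.int64(288), np.int64(344))
300 (np.int64(196), np.int64(221)) (np.int64(196), np.int64(236))
335 (np.int64(80), np.int64(243)) (np.int64(76), np.int64(243))
```

{"fn": "apply_moves", "kwargs": {
  "plan": [
    {"rotation":[0,0,0.102],"offset":[0,0,0],"grip":-1},
    {"rotation":[0,0.103,0],"offset":[0,0,0],"grip":-1},
    {"rotation":[0,0.103,0],"offset":[0,0,0],"grip":-1},
    {"rotation":[0,0.104,0],"offset":[0,0,0],"grip":-1},
    {"rotation":[0,0,0],"offset":[-1,0,20],"grip":-1},
    {"rotation":[0,0,0],"offset":[-1,0,25],"grip":-1},
    {"rotation":[0,0,0],"offset":[-1,-1,25],"grip":-1},
    {"rotation":[0,0,0],"offset":[-1,0,20],"grip":-1},
    {"rotation":[0,0,0],"offset":[0,0,0],"grip":-1},
    {"rotation":[0,0,0],"offset":[0,0,0],"grip":-1},
    {"rotation":[0,0,0],"offset":[0,0,0],"grip":-1}
  ]
}}

```text
time_s: 3.22
tcp_pos: [0.5266, -0.2712, 0.1277]
ee_rot: [0.98, 0.129, 0.153, -0.02]
ft_force: [0.6, -0.2, 0.1]
opening: 1.0
finger_force: 0.0
```

```bash
python3 - <<'E'
from h import *
s=arm.observe();p=s['tcp_pos'];T=R.from_quat(s['ee_rot']).as_matrix()
print(s['time_s'],p,T.round(3).tolist())
Rm,t0=pose(.5754,-.2595,.0685,.262,.31)
tg=Rm@np.array([-.031,0,.023])+t0
print('tool offset to go mm',(T.T@(tg-p)*1e3).round(1))
D=np.diag([1,-1,-1.]);print('rot err',R.from_matrix(T.T@Rm@D).as_rotvec().round(3))
w=save('wrist','w2.png')
M=[t for t in arm.trace('wrist','hook') if 240<t['rect'][0]+t['rect'][2]/2<400]
for t in M: print(np.round(t['rect']),t['score'])
S=sil('wrist',HOOK,Rm,t0);c,_=cv2.findContours(S,0,1);o=w.copy();cv2.drawContours(o,c,-1,(255,0,0),1)
cv2.imwrite('pics/w2o.png',o[:,:,::-1])
E
```

```text
3.2167 [ 0.52663438 -0.27124151  0.12765701] [[0.92, 0.259, 0.295], [0.246, -0.966, 0.078], [0.306, 0.001, -0.952]]
tool offset to go mm [-1.1 -0.2 48.4]
rot err [-0.078 -0.011 -0.013]
[284. 137.  72. 200.] 0.91
```

View pics/w2o.png

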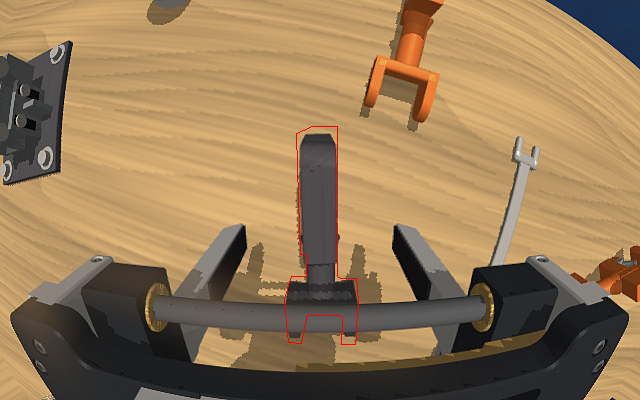

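The hook lies between the fingers at (320,200). My Euler order was wrong: extrinsic where it should be intrinsic, which adds a false roll. I fix that and refit from here.

```bash
sed -i "s/from_euler('zyx'/from_euler('ZYX'/" h.py; python3 - <<'E'
from h import *
s=arm.observe();p_=s['tcp_pos'];T=R.from_quat(s['ee_rot']).as_matrix()
arm.grab_frame('wrist')
M=[t for t in arm.trace('wrist','hook') if 280<t['rect'][0]+t['rect'][2]/2<360][0]['region'].astype(np.uint8)
V=np.zeros_like(M);V[100:292]=1
def parts(xc,zb):
    h=np.array([[x,y,z] for y in (-12,12) for x,z in [(-50,48),(xc,48),(34,zb),(34,-40),(20,-56),(-50,-56)]])/1e3
    fk=np.array([[x,y,z] for y in (-32,32) for x,z in [(-108,-10),(-108,10),(-118,20),(-118,-20),(-130,-20),(-130,20)]])/1e3
    return [h,HOOK[1],fk]+[box(-150,-108,-32,-19,-20,20),box(-150,-108,19,32,-20,20)]
def S_(p): return sil('wrist',parts(p[3]*1e3,p[4]*1e3),*pose(p[0],p[1],.0685,p[2],.31))
def cost(p):
    S=S_(p)&V;m=M&V; return -((S&m).sum()/(S|m).sum())
for p0 in ([.575,-.26,.26,.005,.02],[.575,-.262,.3,.01,.02]):
    sx=[p0]+[np.array(p0)+d for d in np.diag([.01,.008,.08,.01,.02])]
    r=minimize(cost,p0,method='Nelder-Mead',options=dict(initial_simplex=sx,maxiter=600)); print(r.x.round(4),-r.fun)
p=r.x
Rm,t0=pose(p[0],p[1],.0685,p[2],.31);tg=Rm@np.array([-.031,0,.023])+t0
print('tool offset to go mm',(T.T@(tg-p_)*1e3).round(1),R.from_matrix(T.T@Rm@np.diag([1,-1,-1.])).as_rotvec().round(3))
for v in (150,170,200,230,255,285):
    u=np.where(M[v])[0]; S=np.where(S_(p)[v])[0]; print(v,(u.min(),u.max()),(S.min(),S.max()))
E
```

```text
[ 0.5686 -0.2585  0.2805  0.0146  0.0338] 0.9502421105359826
[ 0.5686 -0.2582  0.2938  0.0118  0.0305] 0.9484878697241609
tool offset to go mm [-7.4 -0.9 47. ] [ 0.011 -0.001 -0.03 ]
150 (np.int64(299), np.int64(336)) (np.int64(299), np.int64(335))
170 (np.int64(299), np.int64(335)) (np.int64(299), np.int64(336))
200 (np.int64(300), np.int64(336)) (np.int64(300), np.int64(336))
230 (np.int64(301), np.int64(336)) (np.int64(301), np.int64(337))
255 (np.int64(303), np.int64(336)) (np.int64(303), np.int64(337))
285 (np.int64(289), np.int64(353)) (np.int64(289), np.int64(354))
```

```bash
python3 - <<'E'
from h import *
m=dict(arm.camera_model('wrist'));m['pose']=np.load('cam1.npy');import h;h._cache['wrist']=m
M=np.load('hookmask.npy')
def parts(xc,zb):
    h_=np.array([[x,y,z] for y in (-12,12) for x,z in [(-50,48),(xc,48),(34,zb),(34,-40),(20,-56),(-50,-56)]])/1e3
    fk=np.array([[x,y,z] for y in (-32,32) for x,z in [(-108,-10),(-108,10),(-118,20),(-118,-20),(-130,-20),(-130,20)]])/1e3
    return [h_,HOOK[1],fk]+[box(-150,-108,-32,-19,-20,20),box(-150,-108,19,32,-20,20)]
V=np.ones_like(M);V[230:]=0
def S_(p): return sil('wrist',parts(p[3]*1e3,p[4]*1e3),*pose(p[0],p[1],.0685,p[2],.31))
def cost(p):
    S=S_(p)&V;mm=M&V; return -((S&mm).sum()/(S|mm).sum())
for p0 in ([.575,-.26,.26,.005,.02],[.575,-.262,.3,.01,.02]):
    sx=[p0]+[np.array(p0)+d for d in np.diag([.01,.008,.08,.01,.02])]
    r=minimize(cost,p0,method='Nelder-Mead',options=dict(initial_simplex=sx,maxiter=600)); print(r.x.round(4),-r.fun)
E
```

```text
[ 0.5687 -0.2587  0.2792  0.0097  0.0277] 0.9100332485820458
[ 0.5686 -0.2585  0.2851  0.0159  0.0224] 0.9094836049479678
```

Both views agree: hook at (0.5687, -0.2586), yaw 0.283. I make the final approach and close.

{"fn": "apply_moves", "kwargs": {
  "plan": [
    {"rotation":[0,0,-0.02],"offset":[-4,-1,0],"grip":-1},
    {"rotation":[0,0,0],"offset":[-3.4,0,10],"grip":-1},
    {"rotation":[0,0,0],"offset":[0,0,15],"grip":-1},
    {"rotation":[0,0,0],"offset":[0,0,12],"grip":-1},
    {"rotation":[0,0,0],"offset":[0,0,10],"grip":-1},
    {"rotation":[0,0,0],"offset":[0,0,0],"grip":-1},
    {"rotation":[0,0,0],"offset":[0,0,0],"grip":-1},
    {"rotation":[0,0,0],"offset":[0,0,0],"grip":0.2},
    {"rotation":[0,0,0],"offset":[0,0,0],"grip":1},
    {"rotation":[0,0,0],"offset":[0,0,0],"grip":1},
    {"rotation":[0,0,0],"offset":[0,0,0],"grip":1},
    {"rotation":[0,0,0],"offset":[0,0,0],"grip":1}
  ]
}}

```text
time_s: 4.42
tcp_pos: [0.5333, -0.2682, 0.0798]
ee_rot: [0.978, 0.139, 0.153, -0.018]
ft_force: [0.7, -0.1, -0.9]
opening: 0.682
finger_force: 0.0
```

{"fn": "apply_moves", "kwargs": {
  "plan": [
    {"rotation":[0,0,0],"offset":[0,0,0],"grip":1},
    {"rotation":[0,0,0],"offset":[0,0,0],"grip":1},
    {"rotation":[0,0,0],"offset":[0,0,0],"grip":1},
    {"rotation":[0,0,0],"offset":[0,0,0],"grip":1},
    {"rotation":[0,0,0],"offset":[0,0,0],"grip":1},
    {"rotation":[0,0,0],"offset":[0,0,0],"grip":1}
  ]
}}

```text
time_s: 4.92
tcp_pos: [0.5333, -0.2681, 0.0795]
ee_rot: [0.978, 0.139, 0.153, -0.019]
ft_force: [0.5, 0.9, 1.6]
opening: 0.257
finger_force: 6.0
```

{"fn": "apply_moves", "kwargs": {
  "plan": [
    {"rotation":[0,0,0],"offset":[0,0,0],"grip":1},
    {"rotation":[0,0,0],"offset":[0,0,0],"grip":1},
    {"rotation":[0,0,0],"offset":[1,0,-3],"grip":1},
    {"rotation":[0,0,0],"offset":[2,0,-6],"grip":1},
    {"rotation":[0,0,0],"offset":[3,0,-9],"grip":1},
    {"rotation":[0,0,0],"offset":[4,0,-12],"grip":1},
    {"rotation":[0,0,0],"offset":[4,0,-12],"grip":1},
    {"rotation":[0,0,0],"offset":[4,0,-12],"grip":1},
    {"rotation":[0,0,0],"offset":[4,0,-12],"grip":1},
    {"rotation":[0,0,0],"offset":[3,0,-9],"grip":1},
    {"rotation":[0,0,0],"offset":[2,0,-6],"grip":1},
    {"rotation":[0,0,0],"offset":[0,0,0],"grip":1}
  ]
}}

```text
time_s: 5.92
tcp_pos: [0.5346, -0.2675, 0.1665]
ee_rot: [0.978, 0.139, 0.154, -0.018]
ft_force: [-0.6, 0.2, -5.8]
opening: 0.253
finger_force: 30.0
```

```bash
python3 - <<'E'
from h import *
s=arm.observe();print(s['time_s'],s['tcp_pos'],s['ft_force'],s['torque'],s['opening'],s['finger_force'])
w=save('wrist','w3.png')
T=R.from_quat(s['ee_rot']).as_matrix();Rm=T@np.diag([1,-1,-1.]);t0=s['tcp_pos']-Rm@np.array([-.031,0,.023])
S=sil('wrist',HOOK,Rm,t0);c,_=cv2.findContours(S,0,1);o=w.copy();cv2.drawContours(o,c,-1,(255,0,0),1)
cv2.imwrite('pics/w3o.png',o[:,:,::-1])
E
```

```text
5.9167 [ 0.53456175 -0.26752011  0.16646013] [-0.62699291  0.20037619 -5.76423094] [-0.15965032  0.58105655  0.02405322] 0.25283358210883955 29.97186630964279
```

View pics/w3o.png

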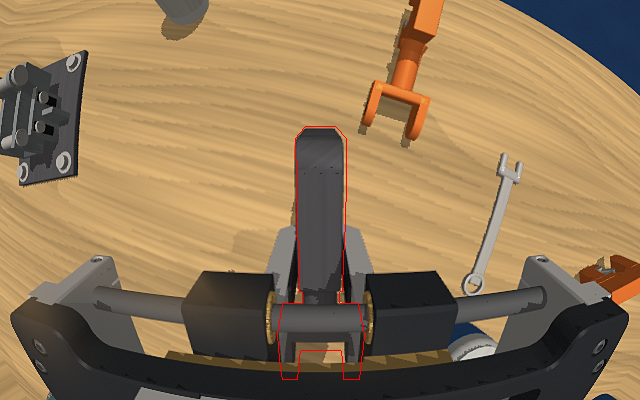

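The grip is good: weight is about 5.8 N, the hook matches the model outline in the hand (320,130–380), with no pitch slip. Next: lift higher, level the hook and go beside the clevis to look.

{"fn": "apply_moves", "kwargs": {
  "plan": [
    {"rotation":[0,0,0],"offset":[4,0,-12],"grip":1},
    {"rotation":[0,0,0],"offset":[8,0,-24],"grip":1},
    {"rotation":[0,0,0],"offset":[8,0,-24],"grip":1},
    {"rotation":[0,0,0],"offset":[8,0,-24],"grip":1},
    {"rotation":[0,0,0],"offset":[4,0,-12],"grip":1},
    {"rotation":[0,-0.04,0],"offset":[0,0,0],"grip":1},
    {"rotation":[0,-0.06,0],"offset":[0,0,0],"grip":1},
    {"rotation":[0,-0.06,0],"offset":[0,0,0],"grip":1},
    {"rotation":[0,-0.06,0],"offset":[0,0,0],"grip":1},
    {"rotation":[0,-0.06,0],"offset":[0,0,0],"grip":1},
    {"rotation":[0,-0.03,0],"offset":[0,0,0],"grip":1},
    {"rotation":[0,0,0],"offset":[0,0,0],"grip":1}
  ]
}}

```text
time_s: 6.97
tcp_pos: [0.5358, -0.2651, 0.2647]
ee_rot: [0.99, 0.141, -0.001, 0.002]
ft_force: [0.6, 0.3, -5.7]
opening: 0.254
finger_force: 30.0
```

{"fn": "apply_moves", "kwargs": {
  "plan": [
    {"rotation":[0,0,0],"offset":[2,-10,0],"grip":1},
    {"rotation":[0,0,0],"offset":[4,-20,0],"grip":1},
    {"rotation":[0,0,0],"offset":[6,-32,0],"grip":1},
    {"rotation":[0,0,0],"offset":[6,-35,0],"grip":1},
    {"rotation":[0,0,0],"offset":[6,-35,0],"grip":1},
    {"rotation":[0,0,0],"offset":[6,-35,0],"grip":1},
    {"rotation":[0,0,0],"offset":[6,-35,0],"grip":1},
    {"rotation":[0,0,0],"offset":[6,-35,0],"grip":1},
    {"rotation":[0,0,0],"offset":[6,-35,0],"grip":1},
    {"rotation":[0,0,0],"offset":[6,-32,0],"grip":1},
    {"rotation":[0,0,0],"offset":[4,-20,0],"grip":1},
    {"rotation":[0,0,0],"offset":[2,-10,0],"grip":1}
  ]
}}

```text
time_s: 7.97
tcp_pos: [0.4989, 0.0744, 0.264]
ee_rot: [0.99, 0.141, 0.001, 0.002]
ft_force: [0.2, -0.2, -5.8]
opening: 0.255
finger_force: 30.0
```

{"fn": "apply_moves", "kwargs": {
  "plan": [
    {"rotation":[0,0,0],"offset":[0,0,0],"grip":1},
    {"rotation":[0,0,0],"offset":[0,0,0],"grip":1},
    {"rotation":[0,0,0],"offset":[0,0,0],"grip":1}
  ]
}}

```text
time_s: 8.22
tcp_pos: [0.5001, 0.0699, 0.2639]
ee_rot: [0.99, 0.139, 0.0, 0.003]
ft_force: [0.4, 0.3, -5.7]
opening: 0.258
finger_force: 30.0
```

```bash
python3 - <<'E'
from h import *
s=arm.observe();print(s['time_s'],s['tcp_pos'],s['ft_force'],s['torque'],s['opening'],s['finger_force'])
np.save('cam4.npy',np.array(arm.camera_model('wrist')['pose']))
w=save('wrist','w4.png')
T=R.from_quat(s['ee_rot']).as_matrix();print(T.round(3).tolist());Rm=T@np.diag([1,-1,-1.]);t0=s['tcp_pos']-Rm@np.array([-.031,0,.023])
for q in ('clevis','bracket','tie_tube'):
    t=arm.trace('wrist',q)
    print(q,[(np.round(r['rect']).tolist(),round(r['score'],2)) for r in t])
    np.save('m_'+q+'.npy',t[0]['region'])
S=sil('wrist',HOOK,Rm,t0);c,_=cv2.findContours(S,0,1);o=w.copy();cv2.drawContours(o,c,-1,(255,0,0),1)
o=cv2.resize(o[0:360,100:480],(633,600),interpolation=cv2.INTER_CUBIC)
cv2.imwrite('pics/w4o.png',o[:,:,::-1])
E
```

```text
8.2167 [0.50005714 0.06989148 0.26387276] [ 0.39527337  0.26102544 -5.71534312] [ 0.04935455 -0.16902577  0.02713292] 0.25785366761919176 29.98332917690277
[[0.961, 0.275, 0.002], [0.275, -0.961, -0.006], [-0.0, 0.006, -1.0]]
clevis [([187.0, 42.0, 92.0, 112.0], 0.66)]
bracket [([188.0, 24.0, 116.0, 150.0], 0.61)]
tie_tube [([189.0, 42.0, 86.0, 112.0], 0.93)]
```

View pics/w4o.png

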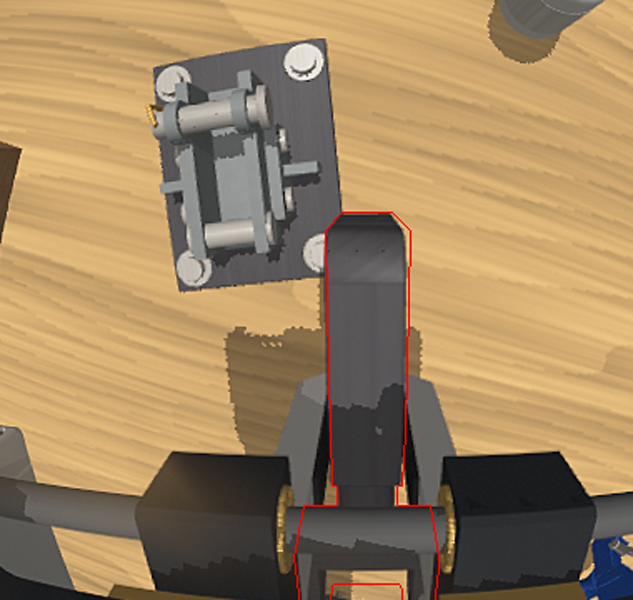

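The wrist view shows the bracket plate (full-image corners about (192,41), (296,23), (207,175)). The pin is at about (226,69), on the far side with its raised lugs, and the tie tube at (238,142), nearer the robot. So the hook's present direction is right. Next I fit the bracket pose and clevis height.

```bash
cat > fitb.py <<'E'
from h import *
def lug(h):
    P=[box(-95,30,s*18,s*27,h-44,h-14) for s in(1,-1)]+[box(-14,14,s*18,s*27,h-16,h+14) for s in(1,-1)]
    th=np.linspace(0,2*np.pi,16)
    cyl=lambda x,z,r,y0,y1:np.array([[x+r*np.cos(t),y,z+r*np.sin(t)] for t in th for y in(y0,y1)])/1e3
    return P+[cyl(0,h,9.5,-30,30),cyl(-80,h-26,9,-22,22)]
PL=[box(-130,70,-75,75,0,12)]
def fit(im,Rh,th,MC,ROI,x0):
    hsv=cv2.cvtColor(im,cv2.COLOR_RGB2HSV)
    nw=(hsv[:,:,1]<70).astype(np.uint8)
    ig=cv2.dilate(sil('wrist',HOOK,Rh,th),np.ones((11,11)))
    V=np.zeros_like(nw);u0,u1,v0,v1=ROI;V[v0:v1,u0:u1]=1;V&=1-ig
    def cost(p):
        S=sil('wrist',PL,*pose(p[0],p[1],0,p[2],0))&V; return -(S&nw&V).sum()/((S|nw)&V).sum()
    r=minimize(cost,x0,method='Nelder-Mead',options=dict(initial_simplex=[x0]+[np.array(x0)+d for d in np.diag([.02,.02,.1])]))
    print('plate',r.x.round(4),-r.fun)
    best=[]
    for h in range(84,112,3):
        # clevis xy free near plate fit
        def c2(p):
            S=sil('wrist',lug(h),*pose(p[0],p[1],0,p[2],0))&V; return -(S&MC&V).sum()/((S|MC)&V).sum()
        q=minimize(c2,r.x,method='Nelder-Mead',options=dict(initial_simplex=[r.x]+[r.x+d for d in np.diag([.008,.008,.04])]))
        print(h,q.x.round(4),round(-q.fun,3),'at plate pose',round(-c2(r.x),3))
    return r.x
E
python3 - <<'E'
from fitb import *
m=dict(arm.camera_model('wrist'));
s=arm.observe();T=R.from_quat(s['ee_rot']).as_matrix();Rm=T@np.diag([1,-1,-1.]);t0=s['tcp_pos']-Rm@np.array([-.031,0,.023])
import h;m['pose']=np.load('cam4.npy');h._cache['wrist']=m
im=cv2.imread('pics/w4.png')[:,:,::-1].copy()
fit(im,Rm,t0,np.load('m_clevis.npy').astype(np.uint8),(175,310,12,185),[.565,.175,.36])
E
```

```text
plate [0.5635 0.2297 0.2705] -1020849146303793.1
84 [0.5357 0.2481 0.3168] -2095268522683956.2 at plate pose -2273166244449729.0
87 [0.5359 0.2419 0.2957] -2094554794335137.0 at plate pose -2243037946705927.8
90 [0.5398 0.2398 0.2692] -2089335606944110.5 at plate pose -2224643520707857.0
93 [0.5361 0.2448 0.3378] -2085556141742176.5 at plate pose -2218489966772044.5
96 [0.539  0.2451 0.3454] -2076868281210262.5 at plate pose -2209190907031083.8
99 [0.5385 0.2401 0.3231] -2076167031368548.2 at plate pose -2193429735280564.8
102 [0.5422 0.2404 0.3407] -2077102136438413.8 at plate pose -2182271864865674.8
105 [0.5431 0.2349 0.3163] -2071504107098208.8 at plate pose -2166636607201027.8
108 [0.544  0.233  0.2761] -2066399022483426.8 at plate pose -2156252960106318.0
111 [0.5467 0.2341 0.3323] -2068252502938619.8 at plate pose -2149218696692246.2fitb.py:14: RuntimeWarning: overflow encountered in scalar negative
  S=sil('wrist',PL,*pose(p[0],p[1],0,p[2],0))&V; return -(S&nw&V).sum()/((S|nw)&V).sum()
fitb.py:21: RuntimeWarning: overflow encountered in scalar negative
  S=sil('wrist',lug(h),*pose(p[0],p[1],0,p[2],0))&V; return -(S&MC&V).sum()/((S|MC)&V).sum()
```

Unsigned negation overflowed; fix it.

```bash
sed -i 's/return -(S&nw&V).sum()/return -1.0*(S\&nw\&V).sum()/; s/return -(S&MC&V).sum()/return -1.0*(S\&MC\&V).sum()/' fitb.py
python3 - <<'E'
from fitb import *
m=dict(arm.camera_model('wrist'));
s=arm.observe();T=R.from_quat(s['ee_rot']).as_matrix();Rm=T@np.diag([1,-1,-1.]);t0=s['tcp_pos']-Rm@np.array([-.031,0,.023])
import h;m['pose']=np.load('cam4.npy');h._cache['wrist']=m
im=cv2.imread('pics/w4.png')[:,:,::-1].copy()
x=fit(im,Rm,t0,np.load('m_clevis.npy').astype(np.uint8),(175,310,12,185),[.565,.175,.36])
Rb,tb=pose(x[0],x[1],0,x[2],0)
c=np.array([[70,75,12],[70,-75,12],[-130,75,12]])/1e3
print('corners',proj('wrist',c@Rb.T+tb).round(1).tolist(),'seen (192,41),(296,23),(207,175)')
for hh in (86,97,108): print(hh,'pin',proj('wrist',np.array([[0,-18,hh],[0,18,hh],[-80,-18,hh-26],[-80,18,hh-26]])/1e3@Rb.T+tb).round(0).tolist())
E
```

```text
plate [0.5939 0.2022 0.3866] 0.9771278855686163
84 [0.5945 0.2085 0.3642] 0.642 at plate pose 0.568
87 [0.5913 0.208  0.389 ] 0.65 at plate pose 0.583
90 [0.5933 0.2065 0.3704] 0.658 at plate pose 0.603
93 [0.5929 0.2077 0.3938] 0.657 at plate pose 0.621
96 [0.5916 0.2061 0.3986] 0.667 at plate pose 0.629
99 [0.5935 0.2032 0.3756] 0.675 at plate pose 0.647
102 [0.5936 0.2036 0.3833] 0.675 at plate pose 0.663
105 [0.5928 0.2031 0.3651] 0.688 at plate pose 0.667
108 [0.5931 0.2018 0.3731] 0.683 at plate pose 0.677
111 [0.5932 0.2018 0.3802] 0.679 at plate pose 0.67
corners [[189.9, 40.3], [293.2, 20.9], [207.5, 175.0]] seen (192,41),(296,23),(207,175)
86 pin [[245.0, 68.0], [215.0, 74.0], [258.0, 135.0], [230.0, 139.0]]
97 pin [[243.0, 67.0], [212.0, 73.0], [256.0, 136.0], [227.0, 140.0]]
108 pin [[240.0, 66.0], [209.0, 72.0], [254.0, 136.0], [225.0, 141.0]]
```

The bracket fit is solid: plate IoU 0.977, origin (0.594, 0.202), yaw 0.386, clevis near its top stop at h≈0.106 m. I move the hook over the pin: turn -0.108 about tool z, then shift (106, -87) mm.

{"fn": "apply_moves", "kwargs": {
  "plan": [
    {"rotation":[0,0,-0.054],"offset":[0,0,0],"grip":1},
    {"rotation":[0,0,-0.054],"offset":[0,0,0],"grip":1},
    {"rotation":[0,0,0],"offset":[8,-6.5,0],"grip":1},
    {"rotation":[0,0,0],"offset":[15,-12,0],"grip":1},
    {"rotation":[0,0,0],"offset":[20,-17,0],"grip":1},
    {"rotation":[0,0,0],"offset":[20,-17,0],"grip":1},
    {"rotation":[0,0,0],"offset":[20,-16,0],"grip":1},
    {"rotation":[0,0,0],"offset":[15,-12,0],"grip":1},
    {"rotation":[0,0,0],"offset":[8,-6.5,0],"grip":1},
    {"rotation":[0,0,0],"offset":[0,0,10],"grip":1},
    {"rotation":[0,0,0],"offset":[0,0,0],"grip":1},
    {"rotation":[0,0,0],"offset":[0,0,0],"grip":1}
  ]
}}

```text
time_s: 9.42
tcp_pos: [0.5648, 0.1908, 0.2526]
ee_rot: [0.981, 0.193, -0.001, 0.003]
ft_force: [0.3, -0.3, -5.1]
opening: 0.253
finger_force: 30.0
```

```bash
python3 - <<'E'
from fitb import *
s=arm.observe();p=s['tcp_pos'];T=R.from_quat(s['ee_rot']).as_matrix()
print(s['time_s'],p,s['ft_force'],s['torque'],T.round(3).tolist())
Rb,tb=pose(.594,.202,0,.3866,0)
print('to go to home at h=.086',(T.T@(Rb@np.array([-.0315,0,.0217])+tb+[0,0,.086]-p)*1e3).round(1),R.from_matrix(T.T@Rb@np.diag([1,-1,-1.])).as_rotvec().round(3))
Rm=T@np.diag([1,-1,-1.]);t0=p-Rm@np.array([-.0315,0,.0217])
arm.camera_model('wrist')
w=save('wrist','w5.png')
fit(w,Rm,t0,np.zeros((400,640),np.uint8),(180,460,100,300),[.594,.202,.386]) if 0 else None
o=w.copy()
for parts,Rr,tt,col in ((PL,Rb,tb,(255,0,0)),(HOOK[:2],Rm,t0,(255,255,0))):
    c,_=cv2.findContours(sil('wrist',parts,Rr,tt),0,1);cv2.drawContours(o,c,-1,col,1)
for b in lug(108)[2:5]:
    c,_=cv2.findContours(sil('wrist',[b],Rb,tb),0,1);cv2.drawContours(o,c,-1,(0,255,0),1)
o=cv2.resize(o[60:300,180:460],(700,600),interpolation=cv2.INTER_CUBIC)
cv2.imwrite('pics/w5o.png',o[:,:,::-1])
E
```

```text
9.4167 [0.564783   0.19076326 0.25260304] [ 0.27474888 -0.26732674 -5.12389492] [ 0.01800802 -0.15654453 -0.02196952] [[0.926, 0.378, 0.0], [0.378, -0.926, -0.007], [-0.003, 0.006, -1.0]]
to go to home at h=.086 [  0.2  -0.3 144.9] [0.006 0.003 0.001]
```

View pics/w5o.png

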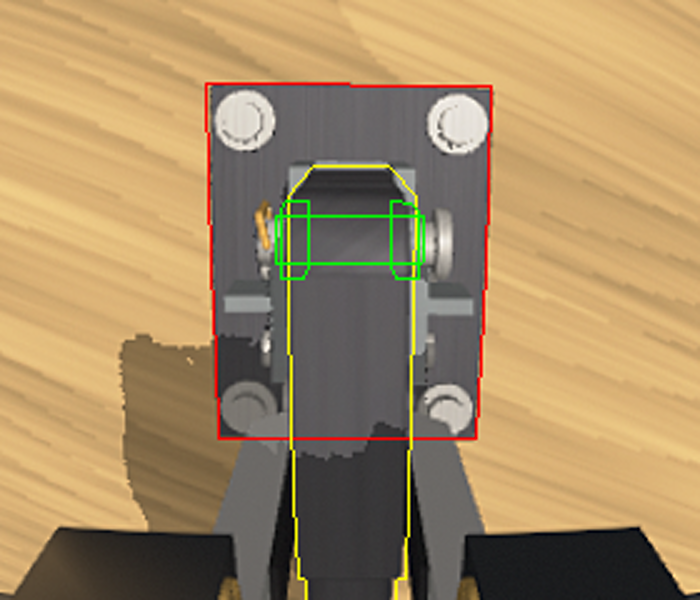

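The plate, pin and hook outlines all overlay well: pin at (350,240) in the crop, hook centred between the cheeks. I go down to the mouth's entry, then slowly.

{"fn": "apply_moves", "kwargs": {
  "plan": [
    {"rotation":[0,0,0],"offset":[0,0,10],"grip":1},
    {"rotation":[0,0,0],"offset":[0,0,15],"grip":1},
    {"rotation":[0,0,0],"offset":[0,0,15],"grip":1},
    {"rotation":[0,0,0],"offset":[0,0,10],"grip":1},
    {"rotation":[0,0,0],"offset":[0,0,5],"grip":1},
    {"rotation":[0,0,0],"offset":[0,0,4],"grip":1},
    {"rotation":[0,0,0],"offset":[0,0,4],"grip":1},
    {"rotation":[0,0,0],"offset":[0,0,4],"grip":1},
    {"rotation":[0,0,0],"offset":[0,0,4],"grip":1},
    {"rotation":[0,0,0],"offset":[0,0,0],"grip":1},
    {"rotation":[0,0,0],"offset":[0,0,0],"grip":1}
  ]
}}

```text
time_s: 10.38
tcp_pos: [0.5653, 0.1915, 0.1825]
ee_rot: [0.981, 0.193, 0.0, 0.003]
ft_force: [0.5, -0.2, -6.1]
opening: 0.254
finger_force: 30.0
```

{"fn": "apply_moves", "kwargs": {
  "plan": [
    {"rotation":[0,0,0],"offset":[0,0,3],"grip":1},
    {"rotation":[0,0,0],"offset":[0,0,3],"grip":1},
    {"rotation":[0,0,0],"offset":[0,0,3],"grip":1},
    {"rotation":[0,0,0],"offset":[0,0,3],"grip":1},
    {"rotation":[0,0,0],"offset":[0,0,3],"grip":1}
  ]
}}

```text
time_s: 10.8
tcp_pos: [0.5653, 0.1913, 0.1671]
ee_rot: [0.981, 0.193, 0.0, 0.003]
ft_force: [-0.4, -0.2, -5.7]
opening: 0.255
finger_force: 30.0
```

{"fn": "apply_moves", "kwargs": {
  "plan": [
    {"rotation":[0,0,0],"offset":[0,0,2],"grip":1},
    {"rotation":[0,0,0],"offset":[0,0,2],"grip":1},
    {"rotation":[0,0,0],"offset":[0,0,2],"grip":1},
    {"rotation":[0,0,0],"offset":[0,0,2],"grip":1},
    {"rotation":[0,0,0],"offset":[0,0,2],"grip":1}
  ]
}}

```text
time_s: 11.22
tcp_pos: [0.5654, 0.1913, 0.1574]
ee_rot: [0.981, 0.193, 0.0, 0.003]
ft_force: [-4.3, -2.5, 3.8]
opening: 0.251
finger_force: 30.0
```

{"fn": "apply_moves", "kwargs": {
  "plan": [
    {"rotation":[0,0,0],"offset":[0,0,2],"grip":1},
    {"rotation":[0,0,0],"offset":[0,0,2],"grip":1},
    {"rotation":[0,0,0],"offset":[0,0,2],"grip":1},
    {"rotation":[0,0,0],"offset":[0,0,2],"grip":1},
    {"rotation":[0,0,0],"offset":[0,0,2],"grip":1}
  ]
}}

```text
time_s: 11.63
tcp_pos: [0.5653, 0.1913, 0.1472]
ee_rot: [0.981, 0.193, 0.0, 0.003]
ft_force: [-5.6, -0.4, 2.8]
opening: 0.251
finger_force: 30.0
```

{"fn": "apply_moves", "kwargs": {
  "plan": [
    {"rotation":[0,0,0],"offset":[0,0,2],"grip":1},
    {"rotation":[0,0,0],"offset":[0,0,2],"grip":1},
    {"rotation":[0,0,0],"offset":[0,0,1.5],"grip":1},
    {"rotation":[0,0,0],"offset":[0,0,1.5],"grip":1}
  ]
}}

```text
time_s: 11.97
tcp_pos: [0.5656, 0.1913, 0.1408]
ee_rot: [0.981, 0.193, 0.001, 0.003]
ft_force: [-7.9, -3.5, 10.6]
opening: 0.256
finger_force: 30.0
```

```bash
python3 - <<'E'
from fitb import *
s=arm.observe();print(s['time_s'],s['tcp_pos'],s['ft_force'],s['torque'])
T=R.from_quat(s['ee_rot']).as_matrix();R0=T@np.diag([1,-1,-1.])
w=save('wrist','w6.png')
M=arm.trace('wrist','hook');print([(np.round(t['rect']).tolist(),round(t['score'],2)) for t in M])
for n in ('w4.png','w5.png','w6.png'):
    g=cv2.cvtColor(cv2.imread('pics/'+n),cv2.COLOR_BGR2GRAY).astype(float)
    # intensity profile along the hook's crown: fold and beak edges
    print(n,g[115:180:2,310:332].mean(1).round(0).astype(int).tolist())
E
```

```text
11.9667 [0.5656178  0.19130437 0.1408314 ] [-7.94336504 -3.51941653 10.60519236] [-0.58830761  1.71236123 -0.04568865]
[([611.0, 214.0, 27.0, 46.0], 0.7), ([284.0, 132.0, 70.0, 230.0], 0.59), ([612.0, 320.0, 26.0, 40.0], 0.59)]
w4.png [183, 181, 180, 178, 175, 175, 161, 37, 48, 52, 46, 49, 60, 69, 72, 75, 78, 80, 82, 87, 91, 95, 97, 99, 101, 102, 97, 88, 86, 88, 88, 88, 88]
w5.png [103, 102, 102, 102, 98, 155, 140, 43, 50, 53, 47, 50, 62, 71, 74, 78, 80, 83, 85, 90, 94, 98, 100, 103, 104, 105, 101, 91, 90, 92, 92, 92, 91]
w6.png [101, 102, 102, 101, 101, 101, 94, 45, 50, 54, 47, 56, 61, 71, 75, 78, 80, 82, 85, 90, 95, 98, 101, 103, 104, 106, 102, 91, 90, 92, 92, 92, 92]
```

The head's picture profile hasn't changed, so nothing slipped. The clevis is at its bottom stop and the latch is starting to fold (about 16 N). Keep pressing steadily.

{"fn": "apply_moves", "kwargs": {
  "plan": [
    {"rotation":[0,0,0],"offset":[0,0,1.5],"grip":1},
    {"rotation":[0,0,0],"offset":[0,0,1.5],"grip":1},
    {"rotation":[0,0,0],"offset":[0,0,1.5],"grip":1},
    {"rotation":[0,0,0],"offset":[0,0,1.5],"grip":1}
  ]
}}

```text
time_s: 12.4
tcp_pos: [0.5651, 0.191, 0.1344]
ee_rot: [0.981, 0.193, -0.0, 0.003]
ft_force: [-8.3, -2.1, 8.1]
opening: 0.252
finger_force: 30.0
```

{"fn": "apply_moves", "kwargs": {
  "plan": [
    {"rotation":[0,0,0],"offset":[0,0,1.5],"grip":1},
    {"rotation":[0,0,0],"offset":[0,0,1.5],"grip":1},
    {"rotation":[0,0,0],"offset":[0,0,1.5],"grip":1},
    {"rotation":[0,0,0],"offset":[0,0,1.5],"grip":1},
    {"rotation":[0,0,0],"offset":[0,0,1.5],"grip":1},
    {"rotation":[0,0,0],"offset":[0,0,1.5],"grip":1}
  ]
}}

```text
time_s: 12.9
tcp_pos: [0.5651, 0.1908, 0.1252]
ee_rot: [0.981, 0.193, -0.0, 0.003]
ft_force: [-8.1, -2.9, 4.6]
opening: 0.253
finger_force: 30.0
```

{"fn": "apply_moves", "kwargs": {
  "plan": [
    {"rotation":[0,0,0],"offset":[0,0,1.5],"grip":1},
    {"rotation":[0,0,0],"offset":[0,0,1.5],"grip":1},
    {"rotation":[0,0,0],"offset":[0,0,1.5],"grip":1},
    {"rotation":[0,0,0],"offset":[0,0,1.5],"grip":1},
    {"rotation":[0,0,0],"offset":[0,0,1],"grip":1},
    {"rotation":[0,0,0],"offset":[0,0,1],"grip":1}
  ]
}}

```text
time_s: 13.4
tcp_pos: [0.5637, 0.1901, 0.1159]
ee_rot: [0.981, 0.193, -0.002, 0.004]
ft_force: [-10.2, -4.5, -5.9]
opening: 0.252
finger_force: 30.0
```

{"fn": "apply_moves", "kwargs": {
  "plan": [
    {"rotation":[0,0,0],"offset":[0,0,1],"grip":1},
    {"rotation":[0,0,0],"offset":[0,0,1],"grip":1},
    {"rotation":[0,0,0],"offset":[0,0,1],"grip":1},
    {"rotation":[0,0,0],"offset":[0,0,0.5],"grip":1},
    {"rotation":[0,0,0],"offset":[0,0,0.5],"grip":1}
  ]
}}

```text
time_s: 13.82
tcp_pos: [0.5658, 0.1911, 0.1133]
ee_rot: [0.981, 0.193, 0.001, 0.003]
ft_force: [0.4, -0.3, -5.5]
opening: 0.253
finger_force: 30.0
```

The side force vanished: the latch looks to have snapped. Ease down until home contact.

{"fn": "apply_moves", "kwargs": {
  "plan": [
    {"rotation":[0,0,0],"offset":[0,0,0.7],"grip":1},
    {"rotation":[0,0,0],"offset":[0,0,0.7],"grip":1},
    {"rotation":[0,0,0],"offset":[0,0,0.7],"grip":1},
    {"rotation":[0,0,0],"offset":[0,0,0],"grip":1}
  ]
}}

```text
time_s: 14.15
tcp_pos: [0.5655, 0.191, 0.1112]
ee_rot: [0.981, 0.193, 0.0, 0.003]
ft_force: [-0.5, 0.5, -6.0]
opening: 0.252
finger_force: 30.0
```

{"fn": "apply_moves", "kwargs": {
  "plan": [
    {"rotation":[0,0,0],"offset":[0,0,0.7],"grip":1},
    {"rotation":[0,0,0],"offset":[0,0,0.7],"grip":1},
    {"rotation":[0,0,0],"offset":[0,0,0.7],"grip":1},
    {"rotation":[0,0,0],"offset":[0,0,0],"grip":1}
  ]
}}

```text
time_s: 14.48
tcp_pos: [0.5655, 0.1911, 0.1096]
ee_rot: [0.981, 0.193, 0.0, 0.003]
ft_force: [-3.4, -0.6, 0.8]
opening: 0.255
finger_force: 30.0
```

{"fn": "apply_moves", "kwargs": {
  "plan": [
    {"rotation":[0,0,0],"offset":[0,0,0.5],"grip":1},
    {"rotation":[0,0,0],"offset":[0,0,0.5],"grip":1},
    {"rotation":[0,0,0],"offset":[0,0,0],"grip":1}
  ]
}}

```text
time_s: 14.73
tcp_pos: [0.5656, 0.1911, 0.1092]
ee_rot: [0.981, 0.193, 0.001, 0.003]
ft_force: [-8.3, -2.9, 13.4]
opening: 0.251
finger_force: 30.0
```

{"fn": "apply_moves", "kwargs": {
  "plan": [
    {"rotation":[0,0,0],"offset":[0,0,0.5],"grip":1},
    {"rotation":[0,0,0],"offset":[0,0,0.5],"grip":1},
    {"rotation":[0,0,0],"offset":[0,0,0],"grip":1},
    {"rotation":[0,0,0],"offset":[0,0,0],"grip":1}
  ]
}}

```text
time_s: 15.07
tcp_pos: [0.5657, 0.1911, 0.109]
ee_rot: [0.981, 0.193, 0.001, 0.003]
ft_force: [-12.3, -4.8, 26.0]
opening: 0.255
finger_force: 30.0
```

```bash
python3 - <<'E'
from fitb import *
s=arm.observe();print(s['time_s'],s['tcp_pos'],s['ft_force'],s['torque'])
w=save('wrist','w7.png')
for n in ('w5.png','w7.png'):
    g=cv2.cvtColor(cv2.imread('pics/'+n),cv2.COLOR_BGR2GRAY).astype(float)
    print(n,g[115:180:2,310:332].mean(1).round(0).astype(int).tolist())
E
```

```text
15.0667 [0.56568558 0.19114466 0.10897872] [-12.30748491  -4.77183872  25.99878054] [-1.10545628  2.64463054 -0.06269954]
w5.png [103, 102, 102, 102, 98, 155, 140, 43, 50, 53, 47, 50, 62, 71, 74, 78, 80, 83, 85, 90, 94, 98, 100, 103, 104, 105, 101, 91, 90, 92, 92, 92, 91]
w7.png [102, 102, 102, 101, 101, 102, 99, 44, 50, 50, 49, 46, 56, 67, 73, 77, 80, 82, 83, 87, 92, 96, 100, 102, 104, 106, 105, 101, 90, 93, 92, 92, 93]
```

It is home: about 32 N net on the throat, z is stiff and the side force points back. I ease 1 mm back, hold for step 1, then start the tug.

{"fn": "apply_moves", "kwargs": {
  "plan": [
    {"rotation":[0,0,0],"offset":[-0.8,0,0],"grip":1},
    {"rotation":[0,0,0],"offset":[0,0,0],"grip":1},
    {"rotation":[0,0,0],"offset":[0,0,0],"grip":1},
    {"rotation":[0,0,0],"offset":[0,0,0],"grip":1},
    {"rotation":[0,0,0],"offset":[0,0,0],"grip":1}
  ]
}}

```text
time_s: 15.53
tcp_pos: [0.5655, 0.1911, 0.109]
ee_rot: [0.981, 0.193, 0.001, 0.003]
ft_force: [-7.2, -3.4, 20.3]
opening: 0.251
finger_force: 30.0
```

{"fn": "apply_moves", "kwargs": {
  "plan": [
    {"rotation":[0,0,0],"offset":[0,0,-1],"grip":1},
    {"rotation":[0,0,0],"offset":[0,0,-1],"grip":1},
    {"rotation":[0,0,0],"offset":[0,0,-1],"grip":1},
    {"rotation":[0,0,0],"offset":[0,0,-1],"grip":1},
    {"rotation":[0,0,0],"offset":[0,0,-1.5],"grip":1},
    {"rotation":[0,0,0],"offset":[0,0,-1.5],"grip":1},
    {"rotation":[0,0,0],"offset":[0,0,-1.5],"grip":1},
    {"rotation":[0,0,0],"offset":[0,0,-1.5],"grip":1}
  ]
}}

```text
time_s: 16.2
tcp_pos: [0.5645, 0.1907, 0.1169]
ee_rot: [0.981, 0.193, -0.0, 0.003]
ft_force: [2.7, 0.2, -14.5]
opening: 0.254
finger_force: 30.0
```

The latch is dragging the clevis up (about 8.7 N). Continue to the top stop.

{"fn": "apply_moves", "kwargs": {
  "plan": [
    {"rotation":[0,0,0],"offset":[0,0,-1.5],"grip":1},
    {"rotation":[0,0,0],"offset":[0,0,-1.5],"grip":1},
    {"rotation":[0,0,0],"offset":[0,0,-1.5],"grip":1},
    {"rotation":[0,0,0],"offset":[0,0,-1.5],"grip":1},
    {"rotation":[0,0,0],"offset":[0,0,-1.5],"grip":1},
    {"rotation":[0,0,0],"offset":[0,0,-1.5],"grip":1},
    {"rotation":[0,0,0],"offset":[0,0,-1.5],"grip":1},
    {"rotation":[0,0,0],"offset":[0,0,-1.5],"grip":1},
    {"rotation":[0,0,0],"offset":[0,0,-1],"grip":1}
  ]
}}

```text
time_s: 16.95
tcp_pos: [0.5646, 0.1908, 0.1304]
ee_rot: [0.981, 0.193, 0.0, 0.003]
ft_force: [0.7, -0.3, -13.9]
opening: 0.255
finger_force: 30.0
```

{"fn": "apply_moves", "kwargs": {
  "plan": [
    {"rotation":[0,0,0],"offset":[0,0,-0.8],"grip":1},
    {"rotation":[0,0,0],"offset":[0,0,-0.8],"grip":1},
    {"rotation":[0,0,0],"offset":[0,0,-0.8],"grip":1},
    {"rotation":[0,0,0],"offset":[0,0,0],"grip":1}
  ]
}}

```text
time_s: 17.28
tcp_pos: [0.5646, 0.1908, 0.1327]
ee_rot: [0.981, 0.193, 0.0, 0.003]
ft_force: [0.3, -1.1, -13.0]
opening: 0.253
finger_force: 30.0
```

{"fn": "apply_moves", "kwargs": {
  "plan": [
    {"rotation":[0,0,0],"offset":[0,0,-0.7],"grip":1},
    {"rotation":[0,0,0],"offset":[0,0,-0.7],"grip":1},
    {"rotation":[0,0,0],"offset":[0,0,-0.7],"grip":1},
    {"rotation":[0,0,0],"offset":[0,0,0],"grip":1}
  ]
}}

```text
time_s: 17.62
tcp_pos: [0.5647, 0.1908, 0.1348]
ee_rot: [0.981, 0.193, 0.0, 0.003]
ft_force: [-0.0, -1.8, -12.2]
opening: 0.249
finger_force: 30.0
```

{"fn": "apply_moves", "kwargs": {
  "plan": [
    {"rotation":[0,0,0],"offset":[0,0,-0.5],"grip":1},
    {"rotation":[0,0,0],"offset":[0,0,-0.5],"grip":1},
    {"rotation":[0,0,0],"offset":[0,0,0],"grip":1}
  ]
}}

```text
time_s: 17.87
tcp_pos: [0.5647, 0.1908, 0.1358]
ee_rot: [0.981, 0.193, 0.0, 0.003]
ft_force: [0.2, -1.0, -13.7]
opening: 0.252
finger_force: 30.0
```

{"fn": "apply_moves", "kwargs": {
  "plan": [
    {"rotation":[0,0,0],"offset":[0,0,-0.5],"grip":1},
    {"rotation":[0,0,0],"offset":[0,0,-0.5],"grip":1},
    {"rotation":[0,0,0],"offset":[0,0,0],"grip":1}
  ]
}}

```text
time_s: 18.12
tcp_pos: [0.5646, 0.1908, 0.1365]
ee_rot: [0.981, 0.193, 0.0, 0.003]
ft_force: [1.9, -0.7, -18.3]
opening: 0.253
finger_force: 30.0
```

{"fn": "apply_moves", "kwargs": {
  "plan": [
    {"rotation":[0,0,0],"offset":[0,0,-0.4],"grip":1},
    {"rotation":[0,0,0],"offset":[0,0,-0.3],"grip":1},
    {"rotation":[0,0,0],"offset":[0,0,0],"grip":1}
  ]
}}

```text
time_s: 18.37
tcp_pos: [0.5646, 0.1907, 0.1368]
ee_rot: [0.981, 0.193, -0.0, 0.003]
ft_force: [5.1, 0.6, -26.5]
opening: 0.253
finger_force: 30.0
```

The latch holds against the top stop at about 20.7 N net. Hold briefly, then lower onto the pin.

{"fn": "apply_moves", "kwargs": {
  "plan": [
    {"rotation":[0,0,0],"offset":[0,0,0],"grip":1},
    {"rotation":[0,0,0],"offset":[0,0,0],"grip":1},
    {"rotation":[0,0,0],"offset":[0,0,0],"grip":1}
  ]
}}

```text
time_s: 18.62
tcp_pos: [0.5645, 0.1908, 0.1368]
ee_rot: [0.981, 0.193, -0.0, 0.003]
ft_force: [4.7, 0.5, -26.3]
opening: 0.254
finger_force: 30.0
```

{"fn": "apply_moves", "kwargs": {
  "plan": [
    {"rotation":[0,0,0],"offset":[0,0,1],"grip":1},
    {"rotation":[0,0,0],"offset":[0,0,1],"grip":1},
    {"rotation":[0,0,0],"offset":[0,0,1],"grip":1},
    {"rotation":[0,0,0],"offset":[0,0,1],"grip":1},
    {"rotation":[0,0,0],"offset":[0,0,1],"grip":1},
    {"rotation":[0,0,0],"offset":[0,0,0.7],"grip":1},
    {"rotation":[0,0,0],"offset":[0,0,0],"grip":1}
  ]
}}

```text
time_s: 19.2
tcp_pos: [0.5648, 0.1909, 0.1318]
ee_rot: [0.981, 0.193, 0.0, 0.003]
ft_force: [0.0, -0.7, -6.0]
opening: 0.25
finger_force: 30.0
```

{"fn": "apply_moves", "kwargs": {
  "plan": [
    {"rotation":[0,0,0],"offset":[0,0,0.5],"grip":1},
    {"rotation":[0,0,0],"offset":[0,0,0.5],"grip":1},
    {"rotation":[0,0,0],"offset":[0,0,0],"grip":1}
  ]
}}

```text
time_s: 19.45
tcp_pos: [0.5648, 0.1909, 0.1309]
ee_rot: [0.981, 0.193, 0.0, 0.003]
ft_force: [0.3, 0.1, -2.1]
opening: 0.255
finger_force: 30.0
```

{"fn": "apply_moves", "kwargs": {
  "plan": [
    {"rotation":[0,0,0],"offset":[0,0,0.4],"grip":1},
    {"rotation":[0,0,0],"offset":[0,0,0.3],"grip":1},
    {"rotation":[0,0,0],"offset":[0,0,0],"grip":1}
  ]
}}

```text
time_s: 19.7
tcp_pos: [0.5649, 0.1909, 0.1303]
ee_rot: [0.981, 0.193, 0.0, 0.003]
ft_force: [-0.9, -0.1, 2.4]
opening: 0.249
finger_force: 30.0
```

{"fn": "apply_moves", "kwargs": {
  "plan": [
    {"rotation":[0,0,0],"offset":[0,0,0],"grip":0.4},
    {"rotation":[0,0,0],"offset":[0,0,0],"grip":0.2},
    {"rotation":[0,0,0],"offset":[0,0,0],"grip":0},
    {"rotation":[0,0,0],"offset":[0,0,0],"grip":-0.4},
    {"rotation":[0,0,0],"offset":[0,0,0],"grip":-0.4},
    {"rotation":[0,0,0],"offset":[0,0,0],"grip":-0.4}
  ]
}}

```text
time_s: 20.2
tcp_pos: [0.5647, 0.1908, 0.13]
ee_rot: [0.981, 0.193, 0.0, 0.003]
ft_force: [0.2, 0.8, 1.3]
opening: 0.62
finger_force: 0.0
```

{"fn": "apply_moves", "kwargs": {
  "plan": [
    {"rotation":[0,0,0],"offset":[0,0,-5],"grip":-0.4},
    {"rotation":[0,0,0],"offset":[0,0,-10],"grip":-0.4},
    {"rotation":[0,0,0],"offset":[0,0,-15],"grip":-0.4},
    {"rotation":[0,0,0],"offset":[0,0,-20],"grip":-0.4},
    {"rotation":[0,0,0],"offset":[0,0,-20],"grip":-0.4},
    {"rotation":[0,0,0],"offset":[0,0,-20],"grip":-0.4},
    {"rotation":[0,0,0],"offset":[0,0,-20],"grip":-0.4},
    {"rotation":[0,0,0],"offset":[0,0,-10],"grip":-0.4},
    {"rotation":[0,0,0],"offset":[0,0,0],"grip":-0.4},
    {"rotation":[0,0,0],"offset":[0,0,0],"grip":-0.4},
    {"rotation":[0,0,0],"offset":[0,0,0],"grip":-0.4}
  ]
}}

```text
time_s: 21.12
tcp_pos: [0.5641, 0.1912, 0.2489]
ee_rot: [0.981, 0.193, -0.001, 0.003]
ft_force: [0.1, -0.6, -0.9]
opening: 0.7
finger_force: 0.0
```

```bash
python3 - <<'E'
from fitb import *
s=arm.observe();print(s['time_s'],s['tcp_pos'],s['ft_force'],s['opening'])
w=save('wrist','w8.png');o=w.copy()
for hh,col in ((86,(0,255,0)),(107,(255,0,0))):
    Rb,tb=pose(.594,.202,hh/1e3,.3866,0)
    c,_=cv2.findContours(sil('wrist',HOOK,Rb,tb),0,1);cv2.drawContours(o,c,-1,col,1)
cv2.imwrite('pics/w8o.png',cv2.resize(o[60:400,150:490],(600,600))[:,:,::-1])
E
```

```text
21.1167 [0.56406306 0.1912436  0.24890966] [ 0.13375027 -0.58554298 -0.88382735] 0.7002071218169286
```

View pics/w8o.png

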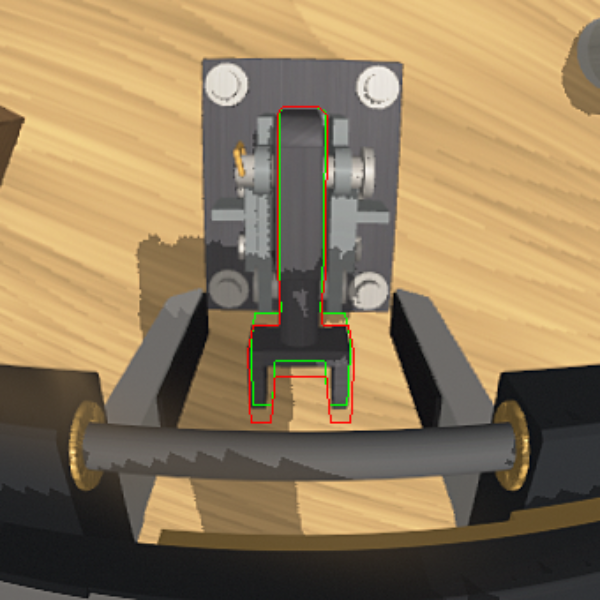

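The hook sits on the pin between the lugs (head at (302,200) in the crop, fork at (300,360)), level and matching the seated outline. The gripper is clear, so I hand it in.

```bash
python3 -c "
from workcell import arm
print(arm.sign_off())"
```

```text
the job is handed in; nothing more can be done
None
```

I handed the job in at about 21 s; no verdict came back. The hook is seated on the pin and let go, and by the force readings the latch snapped shut and held a tug of about 20 N against the top stop.

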